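# Load the disc magazine and bolt it shut

### The job

Fill the disc magazine for the spring press: with the fingertips, push the three loose steel discs off the loading tray one at a time through the narrow throat into the track, until they lie in single file right up against the end stop, then push the red knob so that the locking bolt slides fully across behind the last disc. Slide the discs flat along the tray and never pick one up, and do not disturb the parts standing around.

Things in the scene. Friction and masses are not known exactly. Their poses are not given: they have to be found in the camera images.
- magazine: disc magazine, fixed to the bench: smooth dark steel floor, top 6 mm above the bench; bright walls 8 to 10 mm thick, to z 22 mm. Origin on the bench below the middle of the throat (the track's entrance); x axis along the track away from the loading tray, y to the left of that, z up. All lengths below are in this frame
- tray_middle (a point): middle of the loading tray's floor, (-136, 0, 6) mm. Inside its rims the tray reaches from x -272 to 0 and y -92 to +92 mm; two straight funnel walls narrow it from (-75, +/-92) to the throat corners (0, +/-35) mm
- throat (a point): middle of the throat on the floor, (0, 0, 6) mm. The throat and the track behind it are 70 mm wide (y +/-35). From x 36 mm on, steel lips (z 22 to 25 mm) cover the track's sides, leaving a slot 35 mm wide open along its middle
- stop_face (a point): foot of the end stop's face, (201, 0, 6) mm, the closed end of the track. Discs up against it have their centres at x 170, 108 and 46 mm, the last one's rear edge at x 15 mm; if that disc is over 4 mm short it blocks the bolt. Each disc pushed in pushes those ahead of it along
- disc_0: one of three alike turned steel discs with a bore, 62 mm diameter, 12 mm thick, about 0.2 kg, lying flat on the tray floor; origin at the centre of its underside (6 mm above the bench); its yaw does not matter
- disc_1: one of three alike turned steel discs with a bore, 62 mm diameter, 12 mm thick, about 0.2 kg, lying flat on the tray floor; origin at the centre of its underside (6 mm above the bench); its yaw does not matter
- disc_2: one of three alike turned steel discs with a bore, 62 mm diameter, 12 mm thick, about 0.2 kg, lying flat on the tray floor; origin at the centre of its underside (6 mm above the bench); its yaw does not matter
- lock_bolt (a joint): travel in m of the locking bolt, a 10 mm steel rod that slides across the track at x 6 mm (faces at x 1 and 11), 8.5 to 18.5 mm above the bench: 0 = fully back, out of the track; 0.040 = fully across, on its stop. It moves along the magazine's +y, with about 1.5 N of friction, and stays where it is left
- bolt_knob (a point): centre of the top of the bolt's upright red knob (15 mm diameter, z 25 to 52 mm, on a 9 mm stem). It moves with the bolt: at (6, -95, 52) mm with the bolt fully back, at y -55 mm fully across. The rod's tail ends 6 mm outward of the knob's middle, below the knob
- spring_unit_2: bystander: assembled spring unit standing upright, 65 mm diameter, 147 mm high, beyond the track; origin at the centre of its underside
- thread_lock: bystander: small red bottle with a black pointed cap, standing, 36 mm diameter, 104 mm high, on the bolt's side of the track; origin at the centre of its underside
- grease_tin: bystander: flat round tin, 70 mm diameter, 28 mm high, beside the track on the side away from the bolt; origin at the centre of its underside
- piston_2: bystander: white piston with a stem, standing, 65 mm diameter, 103 mm high, beside the loading tray on the side away from the bolt; origin at the centre of its underside
- spring_0: bystander: coil spring standing upright, 58 mm diameter, 113 mm high, near the track's closed end on the bolt's side; origin at the centre of its underside
Not all that is in view belongs to the job. What is shaped like the disc_1 but pink is not meant.

How it is judged:
By the outcome, as a careful person would: the job done as asked, in the order asked, and still so for the second after the job is handed in, with the robot touching nothing.
It also fails if it takes over 64 s, if anything falls off the work surface, if the arm or the gripper's body presses on something with over 40 N, if the wrist force passes 120 N, or if a joint passes its speed limit or range.

### The arm

A 6-joint arm with a two-finger parallel gripper is mounted at the origin on a cart in front of the work surface, level with it; the furniture and walls round the work are solid. World frame = base frame: x ahead of the robot, y to its left, z up, the work surface at z = 0. Lengths are in mm, angles in rad, forces in N, time in s.
With the tool pointing down it reaches from about 350 to 875 mm from the base axis. Payload 4.2 kg.
Tool frame: the origin (TCP) lies midway between the tips of the shut fingers; the grasp point (between the pads) lies 19 mm behind it (arm.grasp_offset is the distance from the TCP to the grasp point, in mm); z points along the fingers, y is the direction in which the jaws open and shut (so a half turn about z gives the same grasp; the last joint's range is limited). The gripper opens to 85 mm and grips with 20 to 120 N. Pads are 22 mm wide; open, the fingers measure 114 mm over their backs; the gripper's body (76 mm by 85 mm) begins 54 mm behind the grasp point. The pads swing forward as they close: fully open they stand 13 mm farther back than shut.
Start: joints at [-0.87, 0.385, 0.008, 0, -1.194, -0.259], TCP at [267.241, -564.961, 231.312] pointing down, gripper open.
Joint ranges: [-3.14, 3.14], [-1.21, 2.06], [-1.07, 1.41], [-3.16, 2.05], [-2.99, -0.16], [-3.1, 3.1]. Speed limits (rad/s): [2.79, 2.79, 3.14, 3.14, 3.14, 3.14].

### API

Orientations are given as a unit quaternion [x, y, z, w].
In Python, from bench import arm gives the robot as it stands.
- The arm moves only by the tool move_arm, never from a script. Its argument "moves" is a list of rows, each an object with "gripper": the gripper's target within -1 to 1 (fully open at 1, half-way at 0, shut at -1); "xyz": the shift along the tool's x, y, z in cm, a list of three; "angular": the turn, a rotation vector about the tool's x, y, z in rad, a list of three. In form: [{"gripper": gripper, "xyz": [dx, dy, dz], "angular": [wx, wy, wz]}, ...]. A call has 1 to 10 rows; each row is the pose to reach, as a shift and turn from the pose commanded when the call began, along the tool's axes at that moment; what a row does not reach only later rows make up. A row lasts 1/8 s, in which the tool goes at most 62.5 mm and 10.7 degrees, less where a joint would pass 70% of its speed; a pose out of reach is approached as far as the arm can. A call with a gripper value outside its range is refused whole. The fingers move at their own pace and stop on an object; the grip force is fixed at half the most. Time passes only in rows, so rows that repeat a pose let the fingers close. It gives the time, the measured TCP pose, the force and the opening at its end, in the units of the state.
- arm.read_state(): the state, without advancing time (a new reading comes with each control period).
- arm.get_image(name): name is "side" or "top" or "wrist"; returns (picture, depth): 384x512x3 uint8, blue, green, red; 384x512 float32, mm along the optical axis (not along the pixel's ray), 0 where there is no reading.
- arm.get_calibration(name): a dict with "camera_matrix" (3x3 intrinsics, pixels), "R" (3x3) and "t" (3): a world point X has camera coordinates R X + t. Camera axes: x right, y down, z forward; pixel columns grow to the right and rows downward; lengths in mm; the calibration is good to about 2 mm. A picture is of the moment at which its call begins: read the wrist's pose just before it. get_calibration takes no time and is no camera call; for the wrist camera it gives the pose at the moment of the call.
- arm.job_done(): hands the job in, once; it reports no verdict.
The state is a dict: "clock": time; "joints": joint angles; "joint_vel": joint speeds; "joint_efforts": joint torques, N m; "position": TCP position; "ee_rot": TCP orientation; "contact_force": force on the tool from outside, world axes, zero at the start; "wrist_torque": the same for the moment, N m; "gripper_width": finger opening in mm.
Only numpy, scipy, OpenCV 4.12 (cv2) and the standard library are available. Lean on these libraries where they do the work, as an engineer would, in place of code of your own. Each camera call takes 0.05 s, during which the arm holds its last target. There are 200 camera calls.

## Working session

There is one attempt and no reset: what is moved stays moved. The work goes in short steps, Python scripts to look and compute and a tool call to move; the robot and the scene stay as the last step left them, time stands still between calls to the robot, and variables do not carry over. Pictures are saved under pics/ and viewed, about 8 in all and at most 12, crops included, and the job is handed in when it is done.

Besides the shell and the picture viewer there is one more tool, called after "Request:" by a JSON object that holds its "name" and its "arguments". move_arm: Moves the arm, as the interface text tells. Its arguments: {"type":"object","properties":{"moves":{"type":"array","items":{"type":"object","properties":{"gripper":{"type":"number"},"xyz":{"type":"array","items":{"type":"number"}},"angular":{"type":"array","items":{"type":"number"}}}}}},"required":["moves"]}

```bash
mkdir -p pics; ls; python3 - <<'E'
from bench import arm
import cv2
s=arm.read_state(); print(s)
for n in ("top","side"):
    im,d=arm.get_image(n); cv2.imwrite(f"pics/{n}0.png",im)
    import numpy as np
    np.save(f"pics/{n}0.npy",d)
    c=arm.get_calibration(n); print(n,c)
E
```

```text
pics
{'clock': 0.0, 'joints': array([-8.70389410e-01,  3.85583639e-01,  6.64113171e-03, -5.50200444e-04,
       -1.19402787e+00, -2.58615448e-01]), 'joint_vel': array([ 5.91366542e-04, -9.67660610e-04,  6.24932522e-05, -1.15912728e-03,
       -6.18351579e-04, -1.76360723e-03]), 'joint_efforts': array([ 2.79264332e-04, -3.92281151e+01,  1.88398004e+01,  4.18615758e+00,
       -4.65505233e-03,  2.92703408e-07]), 'position': array([ 267.00974214, -564.44016007,  230.20364687]), 'ee_rot': array([-2.19004516e-01,  9.75723206e-01,  1.08239531e-03, -2.74637650e-04]), 'contact_force': array([-0.18711686, -0.42619115, -0.04442124]), 'wrist_torque': array([0.05614912, 0.04974649, 0.00283596]), 'gripper_width': 85.69428110385165}
top {'camera_matrix': array([[429.67247027,   0.        , 254.04391981],
       [  0.        , 429.67247027, 200.87990883],
       [  0.        ,   0.        ,   1.        ]]), 'R': array([[-0.02849147, -0.99950478,  0.01335773],
       [-0.99630532,  0.0273121 , -0.08142331],
       [ 0.08101816, -0.01562825, -0.99659009]]), 't': array([  66.98234176,  613.31988117, 1029.82191592])}
side {'camera_matrix': array([[482.81596087,   0.        , 251.06407629],
       [  0.        , 482.81596087, 184.84938756],
       [  0.        ,   0.        ,   1.        ]]), 'R': array([[-0.938984  , -0.34378427,  0.01101943],
       [-0.17921482,  0.46164553, -0.86877238],
       [ 0.29358321, -0.81773821, -0.49508901]]), 't': array([ 585.02915106,  138.63845275, 1201.14653141])}
```

View pics/top0.png

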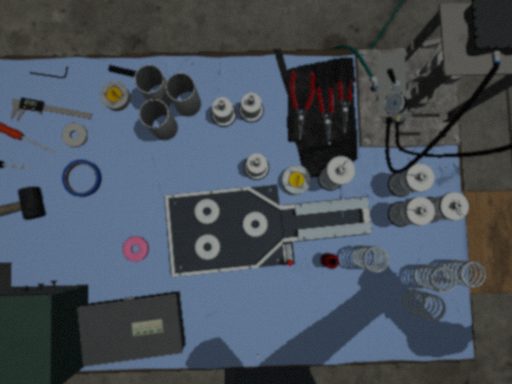

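View pics/side0.png

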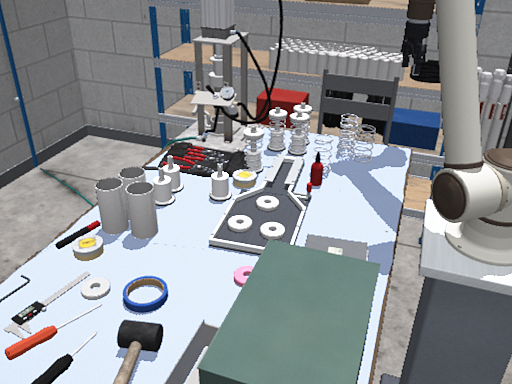

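Top view: magazine with its throat and track to the right (tray about px (165–280, 190–275), track end about (370,215)). White discs on the dark tray at (207,211), (207,246) and (255,224). Look-alikes: the pink ring at (135,248) and a pale washer on the bench at (74,134), neither on the tray. The red knob is near (290,262), and the red bottle thread_lock at (330,260).

```bash
cat > h.py <<'E'
import numpy as np, cv2
from bench import arm
def ray(cal,uv,z):
    K,R,t=cal["camera_matrix"],cal["R"],np.asarray(cal["t"])
    uv=np.atleast_2d(uv).astype(float)
    d=(R.T@np.linalg.inv(K)@np.c_[uv,np.ones(len(uv))].T).T
    c=-R.T@t
    return c+d*((z-c[2])/d[:,2])[:,None]
def proj(cal,X):
    p=(cal["R"]@np.atleast_2d(X).T).T+cal["t"]; p=(cal["camera_matrix"]@p.T).T
    return p[:,:2]/p[:,2:]
def discs(cal,im,box,z=18):
    u0,v0,u1,v1=box
    g=cv2.cvtColor(im,cv2.COLOR_BGR2GRAY)
    m=((g>120)*255).astype(np.uint8)[v0:v1,u0:u1]
    cs,_=cv2.findContours(m,cv2.RETR_EXTERNAL,cv2.CHAIN_APPROX_NONE)
    out=[]
    for c in cs:
        if cv2.contourArea(c)<150: continue
        P=ray(cal,c[:,0,:]+[u0,v0],z)[:,:2]
        (x,y),(a,b),_=cv2.fitEllipse(P.astype(np.float32))
        out.append((round(x,1),round(y,1),round(a,1),round(b,1)))
    return out
E
python3 - <<'E'
from h import *
im=cv2.imread("pics/top0.png"); cal=arm.get_calibration("top"); d=np.load("pics/top0.npy")
crop=im[175:290,155:385]; cv2.imwrite("pics/crop0.png",cv2.resize(crop,None,fx=3.4,fy=3.4,interpolation=cv2.INTER_CUBIC))
print(discs(cal,im,(178,198,272,265)))
g=cv2.cvtColor(im,cv2.COLOR_BGR2GRAY)
m=((g<75)*255).astype(np.uint8); mm=np.zeros_like(m); mm[185:280,160:380]=m[185:280,160:380]
cs,_=cv2.findContours(mm,cv2.RETR_EXTERNAL,cv2.CHAIN_APPROX_NONE)
for c in sorted(cs,key=cv2.contourArea)[::-1][:4]:
    a=cv2.approxPolyDP(c,3,True)[:,0]; print(cv2.contourArea(c),np.c_[a,ray(cal,a,6)[:,:2].round(0)].tolist())
hsv=cv2.cvtColor(im,cv2.COLOR_BGR2HSV)
r=(((hsv[...,0]<8)|(hsv[...,0]>172))&(hsv[...,1]>150)&(hsv[...,2]>60)).astype(np.uint8)
n,_,st,ce=cv2.connectedComponentsWithStats(r)
for i in range(1,n):
    if st[i,4]>5: print(st[i],ce[i],ray(cal,ce[i],50).round())
E
```

```text
[(506.6, 167.6, 54.5, 55.3), (558.9, 49.2, 54.7, 55.2), (593.9, 167.0, 54.3, 55.0)]
8590.0 [[169.0, 199.0, 627.0, 261.0], [176.0, 272.0, 446.0, 246.0], [253.0, 264.0, 460.0, 57.0], [283.0, 237.0, 525.0, -20.0], [296.0, 236.0, 526.0, -52.0], [298.0, 228.0, 546.0, -58.0], [362.0, 222.0, 556.0, -218.0], [361.0, 209.0, 589.0, -217.0], [297.0, 216.0, 576.0, -56.0], [294.0, 209.0, 593.0, -50.0], [279.0, 210.0, 592.0, -12.0], [249.0, 191.0, 642.0, 61.0]]
303.0 [[341.0, 249.0, 491.0, -163.0], [336.0, 255.0, 476.0, -150.0], [316.0, 254.0, 480.0, -100.0], [313.0, 262.0, 461.0, -92.0], [333.0, 268.0, 445.0, -141.0], [339.0, 264.0, 454.0, -156.0]]
251.5 [[293.0, 253.0, 484.0, -43.0], [293.0, 259.0, 470.0, -43.0], [285.0, 261.0, 465.0, -23.0], [281.0, 246.0, 502.0, -14.0], [261.0, 266.0, 455.0, 37.0], [291.0, 264.0, 458.0, -37.0]]
222.5 [[253.0, 187.0, 651.0, 51.0], [278.0, 203.0, 610.0, -10.0], [276.0, 185.0, 655.0, -7.0]]
[290  72   8  36 130] [293.14615385  89.8       ] [[883. -53.  50.]]
[306  73   9  36 133] [311.04511278  90.86466165] [[879. -97.  50.]]
[339  82   4  18  64] [340.359375  90.96875 ] [[ 877. -169.   50.]]
[348  87   4  13  32] [349.625    94.59375] [[ 868. -191.   50.]]
[317  88   7  25  89] [320.08988764  99.88764045] [[ 856. -118.   50.]]
[329  88   5  24  77] [330.81818182  99.79220779] [[ 856. -145.   50.]]
[  0 124  22  14 147] [  9.89795918 131.21768707] [[797. 633.  50.]]
[329 255   9   7  22] [333.31818182 256.95454545] [[ 474. -134.   50.]]
[287 261   6   4  19] [289.31578947 262.31578947] [[465. -29.  50.]]
[328 263  10   5  22] [332.22727273 265.40909091] [[ 454. -131.   50.]]
```

View pics/crop0.png

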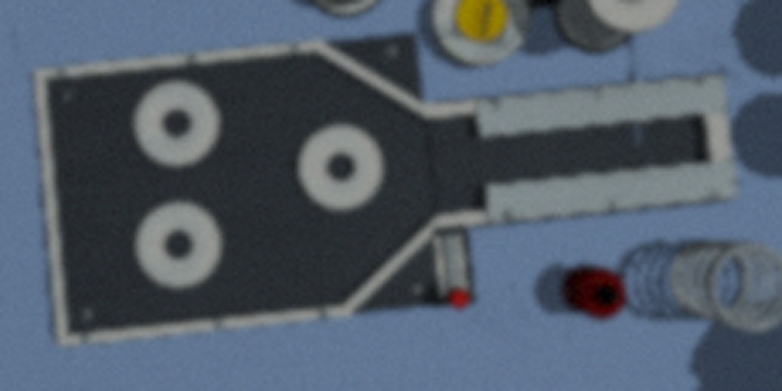

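Crop: three white bored discs on the dark tray, throat at crop (430,165), red knob at (460,297) and bolt in the channel at its side. The pink ring and the bench washer are outside the tray, so they are excluded. Magazine pose: origin about (558,-17), x axis about (0.075,-0.997). The tray's rear, the throat, the stop and the knob all agree with this to about 2 mm.

```bash
cat >> h.py <<'E'
from scipy.spatial.transform import Rotation as Ro
O=np.array([558,-17.,0]); a=np.array([.075,-.997,0]); a/=np.linalg.norm(a); b=np.array([-a[1],a[0],0])
M=np.c_[a,b,[0,0,1]]
def tomag(P): return (np.atleast_2d(P)-O)@M
def toworld(m): return O+M@np.asarray(m,float)
def now():
    s=arm.read_state(); R=Ro.from_quat(s["ee_rot"])
    print("clock",s["clock"],"mag",tomag(s["position"])[0].round(1),"F",s["contact_force"].round(1),"w",round(s["gripper_width"],1))
    return s,R
def shift(*targets):
    s,R=now()
    Rt=Ro.from_matrix(np.c_[a,-b,[0,0,-1]])
    print("rot",(R.inv()*Rt).as_rotvec().round(4))
    for t in targets: print(t,"shift cm",(R.inv().apply(toworld(t)-s["position"])/10).round(2))
E
python3 -c "
from h import *
shift((-120,6,230),(-115,6,120))
for p in [(506.6,167.6,0),(558.9,49.2,0),(593.9,167,0)]: print(tomag(p))"
```

```text
clock 0.1 mag [ 524.2 -331.2  230.3] F [-0.   0.   0.1] w 85.6
rot [ 1.8000e-03  1.1000e-03 -1.2043e+00]
(-120, 6, 230) shift cm [-54.57  48.05   0.12]
(-115, 6, 120) shift cm [-54.39  47.56  11.12]
[[-187.93559536  -37.40764623    0.        ]]
[[-65.94596922   5.8633731    0.        ]]
[[-180.78858734   49.60137788    0.        ]]
```

Request:
{"name": "move_arm", "arguments": {"moves": [{"gripper":-0.34,"xyz":[-54.57,48.05,0.1],"angular":[0,0,-1.204]},{"gripper":-0.34,"xyz":[-54.57,48.05,0.1],"angular":[0,0,-1.204]},{"gripper":-0.34,"xyz":[-54.57,48.05,0.1],"angular":[0,0,-1.204]},{"gripper":-0.34,"xyz":[-54.57,48.05,0.1],"angular":[0,0,-1.204]},{"gripper":-0.34,"xyz":[-54.57,48.05,0.1],"angular":[0,0,-1.204]},{"gripper":-0.34,"xyz":[-54.57,48.05,0.1],"angular":[0,0,-1.204]},{"gripper":-0.34,"xyz":[-54.57,48.05,0.1],"angular":[0,0,-1.204]},{"gripper":-0.34,"xyz":[-54.57,48.05,0.1],"angular":[0,0,-1.204]},{"gripper":-0.34,"xyz":[-54.57,48.05,0.1],"angular":[0,0,-1.204]},{"gripper":-0.34,"xyz":[-54.57,48.05,0.1],"angular":[0,0,-1.204]}]}}

```text
clock: 1.35
position: [514.9, 11.0, 230.3]
ee_rot: [0.733, -0.68, -0.0, 0.0]
contact_force: [1.0, -0.1, -0.0]
gripper_width: 27.9
```

```bash
python3 -c "
from h import *
shift((-120,6,230),(-113,6,60))"
```

```text
clock 1.35 mag [-31.2 -40.9 230.3] F [ 1.  -0.1 -0. ] w 27.9
rot [ 0.0002 -0.      0.0004]
(-120, 6, 230) shift cm [-8.88 -4.69  0.03]
(-113, 6, 60) shift cm [-8.18 -4.7  17.03]
```

Request:
{"name": "move_arm", "arguments": {"moves": [{"gripper":-0.34,"xyz":[-8.5,-4.7,4],"angular":[0,0,0]},{"gripper":-0.34,"xyz":[-8.5,-4.7,10],"angular":[0,0,0]},{"gripper":-0.34,"xyz":[-8.5,-4.7,16],"angular":[0,0,0]},{"gripper":-0.34,"xyz":[-8.5,-4.7,17],"angular":[0,0,0]},{"gripper":-0.34,"xyz":[-8.5,-4.7,17],"angular":[0,0,0]}]}}

```text
clock: 1.98
position: [553.3, 96.6, 57.7]
ee_rot: [0.733, -0.68, -0.001, 0.003]
contact_force: [-0.1, -0.3, 0.4]
gripper_width: 28.4
```

```bash
python3 -c "
from h import *
im,d=arm.get_image('wrist'); cv2.imwrite('pics/w1.png',im)
shift((-116,6,8))
c=arm.get_calibration('wrist'); print(proj(c,[toworld((0,0,6)),toworld((0,35,22)),toworld((0,-35,22)),toworld((-66,5.9,18)),toworld((6,-95,52))]).round())
print(-c['R'].T@c['t'])
s=arm.read_state();print(proj(c,[s['position']]))"
```

```text
clock 2.025 mag [-114.     5.5   59.9] F [0.1 0.2 0.8] w 28.3
rot [ 0.0019 -0.0011  0.0003]
(-116, 6, 8) shift cm [-0.21 -0.06  5.19]
[[267.  41.]
 [210.  34.]
 [327.  34.]
 [259. 144.]
 [465.   2.]]
[560.39398292  29.25088885 203.0713744 ]
[[259.46914336 235.39244216]]
```

View pics/w1.png

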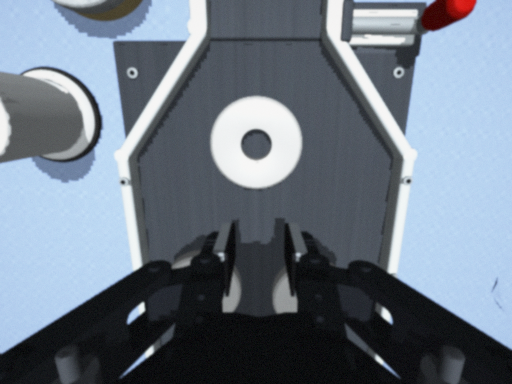

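Wrist view: disc at (257,143), throat step at (267,40), knob at (450,10). All are within 2–3 px of the prediction, so the pose is good. Next I lower behind the first disc and push.

Request:
{"name": "move_arm", "arguments": {"moves": [{"gripper":-0.34,"xyz":[-0.3,-0.05,2.5],"angular":[0,0,0]},{"gripper":-0.34,"xyz":[-0.3,-0.05,4.5],"angular":[0,0,0]},{"gripper":-0.34,"xyz":[-0.3,-0.05,5.2],"angular":[0,0,0]},{"gripper":-0.34,"xyz":[-0.3,-0.05,5.2],"angular":[0,0,0]}]}}

```text
clock: 2.52
position: [556.2, 100.4, 9.6]
ee_rot: [0.733, -0.68, 0.0, -0.001]
contact_force: [-0.0, 0.2, 0.8]
gripper_width: 28.4
```

```bash
python3 -c "
from h import *
shift((-50,0,8),(5,0,8))"
```

```text
clock 2.525 mag [-117.2    7.     9.6] F [-0.   0.2  0.8] w 28.4
rot [-0.0018  0.0005 -0.0001]
(-50, 0, 8) shift cm [6.72 0.7  0.16]
(5, 0, 8) shift cm [12.22  0.7   0.15]
```

Request:
{"name": "move_arm", "arguments": {"moves": [{"gripper":-0.34,"xyz":[0.8,0,0.1],"angular":[0,0,0]},{"gripper":-0.34,"xyz":[1.8,0.1,0.1],"angular":[0,0,0]},{"gripper":-0.34,"xyz":[2.8,0.2,0.1],"angular":[0,0,0]},{"gripper":-0.34,"xyz":[3.8,0.4,0.1],"angular":[0,0,0]},{"gripper":-0.34,"xyz":[4.8,0.6,0.1],"angular":[0,0,0]},{"gripper":-0.34,"xyz":[5.8,0.7,0.1],"angular":[0,0,0]},{"gripper":-0.34,"xyz":[6.8,0.7,0.1],"angular":[0,0,0]},{"gripper":-0.34,"xyz":[7.8,0.7,0.1],"angular":[0,0,0]},{"gripper":-0.34,"xyz":[7.8,0.7,0.1],"angular":[0,0,0]}]}}

```text
clock: 3.65
position: [553.7, 20.8, 7.0]
ee_rot: [0.733, -0.681, -0.0, 0.001]
contact_force: [0.6, -0.9, -0.1]
gripper_width: 28.1
```

```bash
python3 -c "
from h import *
im,d=arm.get_image('wrist'); cv2.imwrite('pics/w2.png',im)
shift((-38,0,8),(5,0,8))
c=arm.get_calibration('wrist'); print(proj(c,[toworld((0,0,6)),toworld((0,35,22)),toworld((0,-35,22)),toworld((0,0,18)),toworld((6,-95,52))]).round())"
```

```text
clock 3.7 mag [-38.3  -1.5   6.9] F [ 0.3 -0.5 -0. ] w 28.3
rot [ 0.0019 -0.0006 -0.0011]
(-38, 0, 8) shift cm [ 0.03 -0.15 -0.11]
(5, 0, 8) shift cm [ 4.33 -0.16 -0.11]
[[256. 170.]
 [184. 177.]
 [328. 177.]
 [256. 175.]
 [509. 179.]]
```

View pics/w2.png

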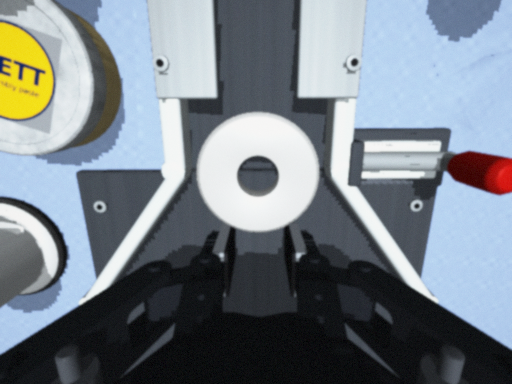

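Wrist view: disc centred in the throat at (258,172), as predicted. Pushing it into the track.

Request:
{"name": "move_arm", "arguments": {"moves": [{"gripper":-0.34,"xyz":[1,-0.15,-0.1],"angular":[0,0,0]},{"gripper":-0.34,"xyz":[2,-0.15,-0.1],"angular":[0,0,0]},{"gripper":-0.34,"xyz":[3,-0.15,-0.1],"angular":[0,0,0]},{"gripper":-0.34,"xyz":[4,-0.15,-0.1],"angular":[0,0,0]},{"gripper":-0.34,"xyz":[4.3,-0.15,-0.1],"angular":[0,0,0]},{"gripper":-0.34,"xyz":[3,-0.15,-0.1],"angular":[0,0,0]},{"gripper":-0.34,"xyz":[0,-0.15,-1],"angular":[0,0,0]},{"gripper":-0.34,"xyz":[-4,-0.15,-6],"angular":[0,0,0]},{"gripper":-0.34,"xyz":[-8,0,-10],"angular":[0,0,0]},{"gripper":-0.34,"xyz":[-8,0,-10],"angular":[0,0,0]}]}}

```text
clock: 4.95
position: [550.5, 106.1, 111.7]
ee_rot: [0.735, -0.678, 0.002, -0.004]
contact_force: [0.1, -0.0, -0.8]
gripper_width: 28.3
```

```bash
python3 -c "
from h import *
shift((-240,-40,90),(-240,-40,8))
im,d=arm.get_image('top'); cv2.imwrite('pics/t2.png',im); cal=arm.get_calibration('top')
for q in discs(cal,im,(178,198,272,265)): print(q, tomag((q[0],q[1],0)))"
```

```text
clock 4.95 mag [-123.3    1.8  111.7] F [ 0.1 -0.  -0.8] w 28.3
rot [-0.0089  0.0029  0.0054]
(-240, -40, 90) shift cm [-11.69   4.13   2.16]
(-240, -40, 8) shift cm [-11.66   4.2   10.36]
(504.0, 216.0, 60.3, 77.2) [[-236.39426411  -36.36965626    0.        ]]
```

Request:
{"name": "move_arm", "arguments": {"moves": [{"gripper":-0.34,"xyz":[-5.9,2,0],"angular":[0,0,0]},{"gripper":-0.34,"xyz":[-11.6,4.1,0],"angular":[0,0,0]},{"gripper":-0.34,"xyz":[-11.6,4.1,5],"angular":[0,0,0]},{"gripper":-0.34,"xyz":[-11.6,4.1,8],"angular":[0,0,0]},{"gripper":-0.34,"xyz":[-11.6,4.1,8],"angular":[0,0,0]},{"gripper":-0.34,"xyz":[-11.6,4.1,8],"angular":[0,0,0]}]}}

```text
clock: 5.75
position: [499.2, 214.3, 27.9]
ee_rot: [0.733, -0.68, 0.0, -0.0]
contact_force: [0.5, 1.4, -0.8]
gripper_width: 28.3
```

```bash
python3 -c "
from h import *
shift((-239,-38,8),(-90,0,8))"
```

```text
clock 5.75 mag [-235.1  -41.2   27.9] F [ 0.5  1.4 -0.8] w 28.3
rot [-0.0005 -0.     -0.0002]
(-239, -38, 8) shift cm [-0.39 -0.32  1.99]
(-90, 0, 8) shift cm [14.51 -4.13  1.99]
```

Request:
{"name": "move_arm", "arguments": {"moves": [{"gripper":-0.34,"xyz":[-0.4,-0.3,1.0],"angular":[0,0,0]},{"gripper":-0.34,"xyz":[-0.4,-0.3,2.0],"angular":[0,0,0]},{"gripper":-0.34,"xyz":[-0.4,-0.3,2.0],"angular":[0,0,0]},{"gripper":-0.34,"xyz":[0.8,-0.3,2.0],"angular":[0,0,0]},{"gripper":-0.34,"xyz":[2,-0.6,2.0],"angular":[0,0,0]},{"gripper":-0.34,"xyz":[3.2,-0.9,2.0],"angular":[0,0,0]},{"gripper":-0.34,"xyz":[4.4,-1.2,2.0],"angular":[0,0,0]},{"gripper":-0.34,"xyz":[5.6,-1.5,2.0],"angular":[0,0,0]},{"gripper":-0.34,"xyz":[6.8,-1.9,2.0],"angular":[0,0,0]},{"gripper":-0.34,"xyz":[8,-2.3,2.0],"angular":[0,0,0]}]}}

```text
clock: 7.0
position: [528.1, 135.5, 7.5]
ee_rot: [0.733, -0.68, 0.0, -0.0]
contact_force: [-1.1, 1.2, 0.5]
gripper_width: 28.1
```

```bash
python3 -c "
from h import *
im,d=arm.get_image('wrist'); cv2.imwrite('pics/w3.png',im)
s,R=now(); c=arm.get_calibration('wrist')
print(discs(c,im,(150,100,360,228)),[tomag((q[0],q[1],0)) for q in discs(c,im,(150,100,360,228))])
shift((-70,0,8),(-40,0,8))"
```

```text
clock 7.05 mag [-153.3  -18.3    7.5] F [ 0.3 -0.5 -0.5] w 28.0
[(531.1, 96.5, 59.8, 62.0)] [array([[-115.19808318,  -18.31015106,    0.        ]])]
clock 7.05 mag [-153.3  -18.3    7.5] F [ 0.3 -0.5 -0.5] w 28.0
rot [ 0.0002 -0.0003 -0.0013]
(-70, 0, 8) shift cm [ 8.32 -1.84 -0.05]
(-40, 0, 8) shift cm [11.32 -1.84 -0.05]
```

Request:
{"name": "move_arm", "arguments": {"moves": [{"gripper":-0.34,"xyz":[1.2,-0.35,0],"angular":[0,0,0]},{"gripper":-0.34,"xyz":[2.4,-0.7,0],"angular":[0,0,0]},{"gripper":-0.34,"xyz":[3.6,-1.05,0],"angular":[0,0,0]},{"gripper":-0.34,"xyz":[4.8,-1.4,0],"angular":[0,0,0]},{"gripper":-0.34,"xyz":[6,-1.75,0],"angular":[0,0,0]},{"gripper":-0.34,"xyz":[7.2,-1.85,0],"angular":[0,0,0]},{"gripper":-0.34,"xyz":[8.4,-1.85,0],"angular":[0,0,0]},{"gripper":-0.34,"xyz":[9.4,-1.85,0],"angular":[0,0,0]},{"gripper":-0.34,"xyz":[10.4,-1.85,0],"angular":[0,0,0]},{"gripper":-0.34,"xyz":[10.4,-1.85,0],"angular":[0,0,0]}]}}

```text
clock: 8.3
position: [553.7, 33.1, 7.5]
ee_rot: [0.733, -0.68, -0.0, 0.0]
contact_force: [0.2, -0.0, 0.5]
gripper_width: 27.8
```

```bash
python3 -c "
from h import *
im,d=arm.get_image('wrist'); cv2.imwrite('pics/w4.png',im)
shift((-20,0,8),(7,0,8))"
```

```text
clock 8.35 mag [-50.6  -0.4   7.4] F [-0.8  0.4 -0.1] w 28.1
rot [ 0.0004 -0.0003 -0.0005]
(-20, 0, 8) shift cm [ 3.06 -0.04 -0.05]
(7, 0, 8) shift cm [ 5.76 -0.04 -0.05]
```

View pics/w4.png

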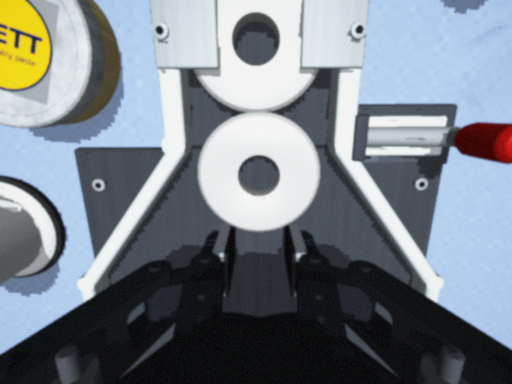

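Wrist view: disc 2 at (259,176) touching disc 1 at (255,40), aligned with the throat. Pushing on.

Request:
{"name": "move_arm", "arguments": {"moves": [{"gripper":-0.34,"xyz":[1,0,0],"angular":[0,0,0]},{"gripper":-0.34,"xyz":[2,0,0],"angular":[0,0,0]},{"gripper":-0.34,"xyz":[3,0,0],"angular":[0,0,0]},{"gripper":-0.34,"xyz":[4,0,0],"angular":[0,0,0]},{"gripper":-0.34,"xyz":[5,0,0],"angular":[0,0,0]},{"gripper":-0.34,"xyz":[5.5,0,0],"angular":[0,0,0]},{"gripper":-0.34,"xyz":[4,0,0],"angular":[0,0,0]},{"gripper":-0.34,"xyz":[0,0,-1],"angular":[0,0,0]},{"gripper":-0.34,"xyz":[-4,0,-6],"angular":[0,0,0]},{"gripper":-0.34,"xyz":[-9,0,-9],"angular":[0,0,0]}]}}

```text
clock: 9.6
position: [547.3, 125.5, 99.4]
ee_rot: [0.733, -0.68, 0.001, -0.001]
contact_force: [1.3, -0.9, 0.5]
gripper_width: 28.1
```

```bash
python3 -c "
from h import *
shift((-235,50,90),(-235,50,8))"
```

```text
clock 9.6 mag [-142.9   -0.    99.4] F [ 1.3 -0.9  0.5] w 28.1
rot [-0.0016 -0.0001 -0.    ]
(-235, 50, 90) shift cm [-9.21 -5.    0.94]
(-235, 50, 8) shift cm [-9.21 -4.99  9.14]
```

Request:
{"name": "move_arm", "arguments": {"moves": [{"gripper":-0.34,"xyz":[-5,-2.5,0],"angular":[0,0,0]},{"gripper":-0.34,"xyz":[-9.2,-5,0.5],"angular":[0,0,0]},{"gripper":-0.34,"xyz":[-9.2,-5,3],"angular":[0,0,0]},{"gripper":-0.34,"xyz":[-9.2,-5,6],"angular":[0,0,0]},{"gripper":-0.34,"xyz":[-9.2,-5,6.5],"angular":[0,0,0]},{"gripper":-0.34,"xyz":[-9.2,-5,6.5],"angular":[0,0,0]}]}}

```text
clock: 10.35
position: [590.2, 219.6, 32.8]
ee_rot: [0.733, -0.68, 0.0, 0.0]
contact_force: [-0.3, 0.1, -0.1]
gripper_width: 28.4
```

```bash
python3 -c "
from h import *
shift((-235,50,8),(-75,0,8))"
```

```text
clock 10.35 mag [-233.5   49.8   32.8] F [-0.3  0.1 -0.1] w 28.4
rot [-0.0001 -0.0005  0.0008]
(-235, 50, 8) shift cm [-0.15 -0.02  2.48]
(-75, 0, 8) shift cm [15.85  5.    2.48]
```

Request:
{"name": "move_arm", "arguments": {"moves": [{"gripper":-0.34,"xyz":[-0.2,0,1.4],"angular":[0,0,0]},{"gripper":-0.34,"xyz":[-0.2,0,2.5],"angular":[0,0,0]},{"gripper":-0.34,"xyz":[-0.2,0,2.5],"angular":[0,0,0]},{"gripper":-0.34,"xyz":[0.7,0,2.5],"angular":[0,0,0]},{"gripper":-0.34,"xyz":[1.5,0,2.5],"angular":[0,0,0]},{"gripper":-0.34,"xyz":[2.5,0.2,2.5],"angular":[0,0,0]},{"gripper":-0.34,"xyz":[3.6,0.5,2.5],"angular":[0,0,0]},{"gripper":-0.34,"xyz":[4.8,0.9,2.5],"angular":[0,0,0]},{"gripper":-0.34,"xyz":[6,1.3,2.5],"angular":[0,0,0]},{"gripper":-0.34,"xyz":[7.2,1.7,2.5],"angular":[0,0,0]}]}}

```text
clock: 11.6
position: [578.4, 145.3, 7.6]
ee_rot: [0.733, -0.68, 0.0, -0.0]
contact_force: [0.7, 1.4, 0.3]
gripper_width: 28.3
```

```bash
python3 -c "
from h import *
im,d=arm.get_image('wrist'); cv2.imwrite('pics/w5.png',im)
c=arm.get_calibration('wrist')
D=discs(c,im,(170,105,340,228)); print(D,[tomag((q[0],q[1],0)) for q in D])
shift((-75,0,8),(-40,0,8))"
```

```text
[(581.0, 106.1, 59.7, 62.1)] [array([[-121.02785012,   32.16938754,    0.        ]])]
clock 11.65 mag [-158.9   31.4    7.4] F [-1.2 -1.  -0. ] w 28.2
rot [ 0.0017 -0.0006 -0.0017]
(-75, 0, 8) shift cm [ 8.39  3.13 -0.05]
(-40, 0, 8) shift cm [11.89  3.12 -0.05]
```

Request:
{"name": "move_arm", "arguments": {"moves": [{"gripper":-0.34,"xyz":[1.2,0.4,0],"angular":[0,0,0]},{"gripper":-0.34,"xyz":[2.4,0.85,0],"angular":[0,0,0]},{"gripper":-0.34,"xyz":[3.6,1.3,0],"angular":[0,0,0]},{"gripper":-0.34,"xyz":[4.8,1.75,0],"angular":[0,0,0]},{"gripper":-0.34,"xyz":[6,2.2,0],"angular":[0,0,0]},{"gripper":-0.34,"xyz":[7.2,2.6,0],"angular":[0,0,0]},{"gripper":-0.34,"xyz":[8.4,3.0,0],"angular":[0,0,0]},{"gripper":-0.34,"xyz":[9.4,3.15,0],"angular":[0,0,0]},{"gripper":-0.34,"xyz":[10.4,3.15,0],"angular":[0,0,0]},{"gripper":-0.34,"xyz":[10.6,3.15,0],"angular":[0,0,0]}]}}

```text
clock: 12.9
position: [555.2, 37.7, 7.4]
ee_rot: [0.733, -0.68, -0.0, -0.0]
contact_force: [-0.8, 3.1, 0.2]
gripper_width: 28.2
```

```bash
python3 -c "
from h import *
im,d=arm.get_image('wrist'); cv2.imwrite('pics/w6.png',im)
c=arm.get_calibration('wrist')
D=discs(c,im,(192,111,326,228)); print(D,[tomag((q[0],q[1],0)) for q in D])
shift((-20,0,8),(7.5,0,8))"
```

```text
[(558.6, -0.3, 61.0, 61.7)] [array([[-16.60793953,   1.85103877,   0.        ]])]
clock 12.95 mag [-54.9   1.4   7.4] F [1.  1.5 0. ] w 28.4
rot [-0.0001  0.0003 -0.0008]
(-20, 0, 8) shift cm [ 3.49  0.13 -0.06]
(7.5, 0, 8) shift cm [ 6.24  0.13 -0.06]
```

View pics/w6.png

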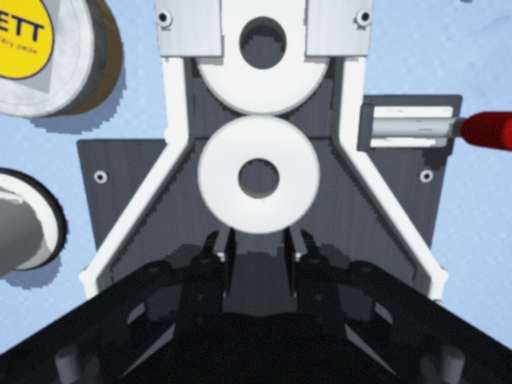

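Wrist view: disc 3 at (259,178), just touching disc 2 at (263,42) and aligned. I'll push to just short of the end, then creep on until I feel the stop.

Request:
{"name": "move_arm", "arguments": {"moves": [{"gripper":-0.34,"xyz":[1,0.1,0],"angular":[0,0,0]},{"gripper":-0.34,"xyz":[2,0.1,0],"angular":[0,0,0]},{"gripper":-0.34,"xyz":[3,0.1,0],"angular":[0,0,0]},{"gripper":-0.34,"xyz":[4,0.1,0],"angular":[0,0,0]},{"gripper":-0.34,"xyz":[5,0.1,0],"angular":[0,0,0]},{"gripper":-0.34,"xyz":[5.5,0.1,0],"angular":[0,0,0]},{"gripper":-0.34,"xyz":[5.8,0.1,0],"angular":[0,0,0]},{"gripper":-0.34,"xyz":[6,0.1,0],"angular":[0,0,0]}]}}

```text
clock: 13.95
position: [558.6, -21.9, 7.4]
ee_rot: [0.733, -0.68, -0.0, 0.0]
contact_force: [-0.6, 2.9, 0.2]
gripper_width: 28.3
```

```bash
python3 -c "
from h import *
shift((8,0,8))"
```

```text
clock 13.95 mag [5.  0.2 7.4] F [-0.6  2.9  0.2] w 28.3
rot [ 0.0002  0.     -0.0001]
(8, 0, 8) shift cm [ 0.3   0.02 -0.06]
```

Request:
{"name": "move_arm", "arguments": {"moves": [{"gripper":-0.34,"xyz":[0.15,0,0],"angular":[0,0,0]},{"gripper":-0.34,"xyz":[0.25,0,0],"angular":[0,0,0]},{"gripper":-0.34,"xyz":[0.3,0,0],"angular":[0,0,0]}]}}

```text
clock: 14.32
position: [558.8, -24.7, 7.4]
ee_rot: [0.733, -0.68, -0.0, -0.0]
contact_force: [0.1, 2.5, -0.1]
gripper_width: 28.2
```

Request:
{"name": "move_arm", "arguments": {"moves": [{"gripper":-0.34,"xyz":[0.1,0,0],"angular":[0,0,0]},{"gripper":-0.34,"xyz":[0.15,0,0],"angular":[0,0,0]}]}}

```text
clock: 14.58
position: [559.0, -26.3, 7.4]
ee_rot: [0.733, -0.68, -0.0, -0.0]
contact_force: [-0.4, 3.4, 0.2]
gripper_width: 28.2
```

Request:
{"name": "move_arm", "arguments": {"moves": [{"gripper":-0.34,"xyz":[0.1,0,0],"angular":[0,0,0]},{"gripper":-0.34,"xyz":[0.15,0,0],"angular":[0,0,0]}]}}

```text
clock: 14.82
position: [559.0, -27.9, 7.4]
ee_rot: [0.733, -0.68, -0.0, 0.0]
contact_force: [-0.4, 2.8, -1.0]
gripper_width: 28.6
```

Request:
{"name": "move_arm", "arguments": {"moves": [{"gripper":-0.34,"xyz":[0.1,0,0],"angular":[0,0,0]},{"gripper":-0.34,"xyz":[0.1,0,0],"angular":[0,0,0]}]}}

```text
clock: 15.08
position: [559.1, -29.0, 7.4]
ee_rot: [0.733, -0.68, 0.0, 0.0]
contact_force: [-0.1, 2.8, -1.0]
gripper_width: 28.0
```

```bash
python3 -c "
from h import *
im,d=arm.get_image('wrist'); cv2.imwrite('pics/w7.png',im)
t,_=arm.get_image('top'); cv2.imwrite('pics/c7.png',np.vstack([im,cv2.resize(t[190:260,270:385],(512,312),interpolation=cv2.INTER_CUBIC)])[:600])
now()
c=arm.get_calibration('wrist'); print(proj(c,[toworld((46,0,18)),toworld((0,35,22)),toworld((0,-35,22)),toworld((36,-17.5,25)),toworld((36,17.5,25)),toworld((6,-95,52)),toworld((108,0,18))]).round())"
```

```text
clock 15.175 mag [12.   0.2  7.5] F [-1.3  3.3 -0.4] w 28.4
[[260. 183.]
 [195. 268.]
 [325. 267.]
 [295. 206.]
 [224. 206.]
 [483. 293.]
 [260.  48.]]
```

View pics/c7.png

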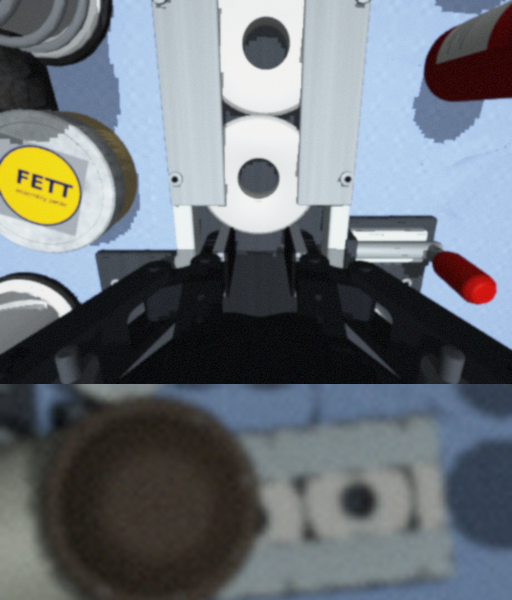

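Wrist view: last disc's bore at (258,178), only its rear showing from the lips. Top view: leading disc nearly at the stop with a thin gap. Friction is still only about 3 N, so I keep creeping.

Request:
{"name": "move_arm", "arguments": {"moves": [{"gripper":-0.34,"xyz":[0.1,0,0],"angular":[0,0,0]},{"gripper":-0.34,"xyz":[0.15,0,0],"angular":[0,0,0]}]}}

```text
clock: 15.42
position: [559.3, -29.7, 7.4]
ee_rot: [0.733, -0.68, -0.0, -0.0]
contact_force: [-1.2, 7.2, 0.1]
gripper_width: 28.3
```

```bash
python3 -c "
from h import *
now()
t,_=arm.get_image('top'); cal=arm.get_calibration('top')
print('bore A if at 350.2,216.5',tomag(ray(cal,[[350.2,216.5]],18)), 'stop px', proj(cal,[toworld((201,0,22)),toworld((170,0,18))]))
im,_=arm.get_image('wrist'); c=arm.get_calibration('wrist')
g=cv2.cvtColor(im,cv2.COLOR_BGR2GRAY); print('rear edge col profile', g[195:260:3,262])
print('row-> x', [(v,round(tomag(ray(c,[[262,v]],18))[0,0],1)) for v in (220,230,240)])
print('bore rows',g[120:215:4,258],[(v,round(tomag(ray(c,[[258,v]],18))[0,0],1)) for v in (150,170,180)])
"
```

```text
clock 15.425 mag [12.7  0.4  7.4] F [-1.2  7.2  0.1] w 28.3
bore A if at 350.2,216.5 [[170.00378872  -0.45907817  18.        ]] stop px [[363.02323563 214.94725087]
 [350.17594878 216.31530353]]
rear edge col profile [109 165 242 242 242 242 239 239 237 234 232 231 224 119  79  80  81  80
  80  52  43  46]
row-> x [(220, np.float64(26.6)), (230, np.float64(20.8)), (240, np.float64(15.0))]
bore rows [239 242 242 243 241 242 238 235 232 228  49  78  79  80  77  77  80  79
  80 110 234 243 242 241] [(150, np.float64(63.4)), (170, np.float64(53.4)), (180, np.float64(48.3))]
```

Force is rising (7 N) with the motion halting, and the leading disc measures x = 170.0, so it is on the stop. One small firm nudge, then I retract.

Request:
{"name": "move_arm", "arguments": {"moves": [{"gripper":-0.34,"xyz":[0.1,0,0],"angular":[0,0,0]},{"gripper":-0.34,"xyz":[0.2,0,0],"angular":[0,0,0]}]}}

```text
clock: 15.78
position: [559.6, -30.3, 7.5]
ee_rot: [0.733, -0.68, -0.0, -0.001]
contact_force: [-2.4, 15.3, 0.1]
gripper_width: 28.2
```

Request:
{"name": "move_arm", "arguments": {"moves": [{"gripper":-0.34,"xyz":[-2,0,0],"angular":[0,0,0]},{"gripper":-0.34,"xyz":[-5,0,0],"angular":[0,0,0]},{"gripper":-0.34,"xyz":[-6,0,-4],"angular":[0,0,0]},{"gripper":-1,"xyz":[-6,0,-9],"angular":[0,0,0]},{"gripper":-1,"xyz":[-6,4,-11],"angular":[0,0,0]},{"gripper":-1,"xyz":[-6,9,-11],"angular":[0,0,0]},{"gripper":-1,"xyz":[-6,13,-11],"angular":[0,0,0]},{"gripper":-1,"xyz":[-6,13,-11],"angular":[0,0,0]},{"gripper":-1,"xyz":[-6,13,-11],"angular":[0,0,0]}]}}

```text
clock: 16.9
position: [426.0, 18.0, 118.0]
ee_rot: [0.733, -0.68, 0.001, -0.0]
contact_force: [0.9, -0.2, -0.6]
gripper_width: 0.3
```

```bash
python3 -c "
from h import *
im,d=arm.get_image('wrist'); cv2.imwrite('pics/w8.png',im)
shift((6,-128,110),(6,-128,31),(6,-77,31))
c=arm.get_calibration('wrist'); print(proj(c,[toworld((6,-95,52)),toworld((0,-35,22)),toworld((15,0,18)),toworld((36,-17.5,25))]).round())"
```

```text
clock 16.95 mag [ -44.9 -128.6  117.8] F [ 0.4  0.6 -0.2] w 0.2
rot [-0.0012 -0.0002  0.0004]
(6, -128, 110) shift cm [ 5.09 -0.06  0.78]
(6, -128, 31) shift cm [ 5.09 -0.05  8.68]
(6, -77, 31) shift cm [ 5.09 -5.15  8.69]
[[215. 137.]
 [152. 141.]
 [112. 123.]
 [125.  97.]]
```

View pics/w8.png

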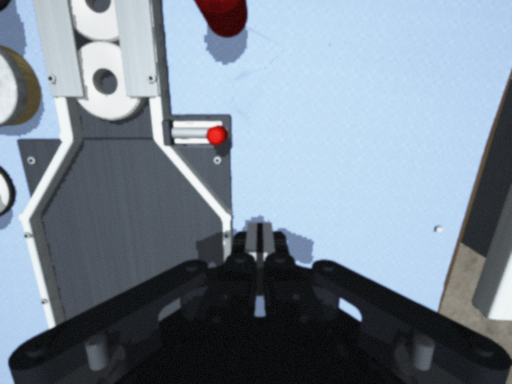

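Wrist view: knob at (217,134), closed tips at (260,235), last disc's rear edge at row ~119, well ahead of the bolt line (row ~133). Going down outside the knob.

Request:
{"name": "move_arm", "arguments": {"moves": [{"gripper":-1,"xyz":[5.2,0,0.8],"angular":[0,0,0]},{"gripper":-1,"xyz":[5.2,0,5],"angular":[0,0,0]},{"gripper":-1,"xyz":[5.2,0,8.4],"angular":[0,0,0]},{"gripper":-1,"xyz":[5.2,0,8.7],"angular":[0,0,0]},{"gripper":-1,"xyz":[5.2,-1,8.7],"angular":[0,0,0]},{"gripper":-1,"xyz":[5.2,-2,8.7],"angular":[0,0,0]},{"gripper":-1,"xyz":[5.2,-3,8.7],"angular":[0,0,0]},{"gripper":-1,"xyz":[5.2,-4,8.7],"angular":[0,0,0]}]}}

```text
clock: 17.95
position: [470.2, -30.8, 31.1]
ee_rot: [0.733, -0.68, 0.0, -0.001]
contact_force: [-2.2, 0.8, 1.9]
gripper_width: 0.1
```

```bash
python3 -c "
from h import *
shift((6.5,-77,31),(6.5,-68,31))"
```

```text
clock 17.95 mag [  7.2 -88.6  31.1] F [-2.2  0.8  1.9] w 0.1
rot [-0.0013  0.0003  0.0002]
(6.5, -77, 31) shift cm [-0.07 -1.16  0.02]
(6.5, -68, 31) shift cm [-0.07 -2.06  0.02]
```

Request:
{"name": "move_arm", "arguments": {"moves": [{"gripper":-1,"xyz":[0,-0.5,0],"angular":[0,0,0]},{"gripper":-1,"xyz":[0,-1.0,0],"angular":[0,0,0]},{"gripper":-1,"xyz":[0,-1.3,0],"angular":[0,0,0]}]}}

```text
clock: 18.32
position: [482.3, -30.1, 30.5]
ee_rot: [0.733, -0.68, 0.0, -0.0]
contact_force: [-1.9, -0.1, 2.5]
gripper_width: -0.1
```

Request:
{"name": "move_arm", "arguments": {"moves": [{"gripper":-1,"xyz":[0,-0.2,0],"angular":[0,0,0]},{"gripper":-1,"xyz":[0,-0.3,0],"angular":[0,0,0]}]}}

```text
clock: 18.58
position: [482.5, -30.3, 30.1]
ee_rot: [0.733, -0.68, -0.002, 0.002]
contact_force: [-7.8, 1.1, 6.7]
gripper_width: 0.0
```

Request:
{"name": "move_arm", "arguments": {"moves": [{"gripper":-1,"xyz":[0,-0.15,0],"angular":[0,0,0]},{"gripper":-1,"xyz":[0,-0.2,0],"angular":[0,0,0]}]}}

```text
clock: 18.82
position: [482.5, -30.5, 29.9]
ee_rot: [0.733, -0.681, -0.003, 0.004]
contact_force: [-10.2, 1.6, 8.5]
gripper_width: -0.1
```

Motion halted at y≈-76.5 (expected about -77 at full travel) with 10 N. Backing off and checking.

Request:
{"name": "move_arm", "arguments": {"moves": [{"gripper":-1,"xyz":[0,1.5,0],"angular":[0,0,0]},{"gripper":-1,"xyz":[0,4,0],"angular":[0,0,0]},{"gripper":-1,"xyz":[-2,5,-6],"angular":[0,0,0]},{"gripper":-1,"xyz":[-6,5,-11],"angular":[0,0,0]},{"gripper":-1,"xyz":[-9,3,-13],"angular":[0,0,0]},{"gripper":-1,"xyz":[-9,0,-13],"angular":[0,0,0]},{"gripper":-1,"xyz":[-9,0,-13],"angular":[0,0,0]}]}}

```text
clock: 19.7
position: [482.1, 61.0, 160.8]
ee_rot: [0.733, -0.68, 0.001, -0.002]
contact_force: [-0.9, -0.6, -0.1]
gripper_width: -0.2
```

```bash
python3 -c "
from h import *
s,_=now(); c=arm.get_calibration('wrist'); im,d=arm.get_image('wrist'); cv2.imwrite('pics/w9.png',im)
hsv=cv2.cvtColor(im,cv2.COLOR_BGR2HSV)
r=(((hsv[...,0]<8)|(hsv[...,0]>172))&(hsv[...,1]>150)&(hsv[...,2]>60)).astype(np.uint8)
n,_,st,ce=cv2.connectedComponentsWithStats(r)
for i in range(1,n):
    if st[i,4]>50: print(st[i],ce[i],tomag(ray(c,ce[i],52)).round(1))
print(proj(c,[toworld((6,-55,52)),toworld((6,-95,52)),toworld((15,0,18))]).round())"
```

```text
clock 19.7 mag [-83.5 -69.8 160.8] F [-0.9 -0.6 -0.1] w -0.2
[236  79  16  17 209] [243.74641148  87.17703349] [[  6.3 -55.9  52. ]]
[[243.  88.]
 [288.  88.]
 [189.  81.]]
```

View pics/w9.png

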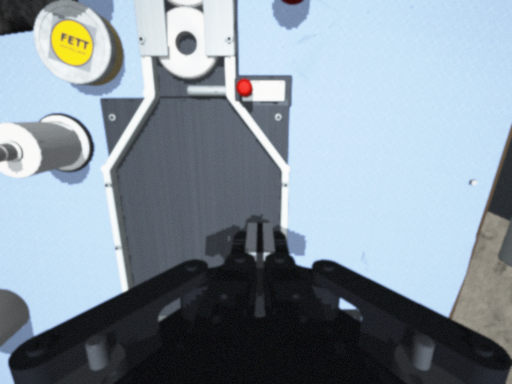

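Wrist view: knob at (244,87), now at y≈-55.9. The rod lies across the track right behind the last disc. I'll compare this with the knob position before the push, using the same method, and check that the bystanders haven't moved.

```bash
python3 -c "
from h import *
c=arm.get_calibration('wrist'); s=arm.read_state()
im=cv2.imread('pics/w8.png'); hsv=cv2.cvtColor(im,cv2.COLOR_BGR2HSV)
r=(((hsv[...,0]<8)|(hsv[...,0]>172))&(hsv[...,1]>150)&(hsv[...,2]>60)).astype(np.uint8); r[:100]=0
n,_,st,ce=cv2.connectedComponentsWithStats(r); i=1+np.argmax(st[1:,4])
P0=toworld((-44.9,-128.6,117.8)); c['t']=c['t']-c['R']@(P0-s['position'])
print('before',ce[i],tomag(ray(c,ce[i],52)))
t,_=arm.get_image('top'); t0=cv2.imread('pics/top0.png')
cv2.imwrite('pics/c9.png',cv2.resize(np.vstack([t0[150:290,230:400],t[150:290,230:400]]),None,fx=2,fy=2))"
```

```text
before [216.62758621 135.21724138] [[  7.02118497 -96.08845182  52.        ]]
```

View pics/c9.png

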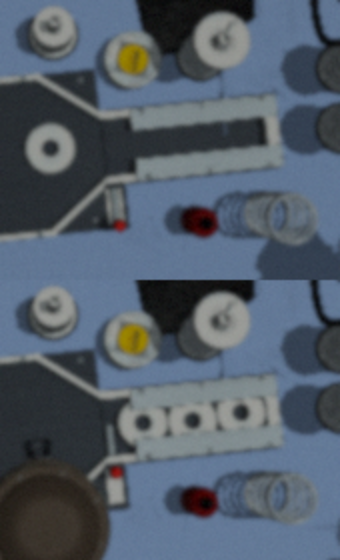

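Before/after: three discs in single file with bores at (143,422), (193,420) and (241,412), and the bolt across behind them. All bystanders are where they were. Knob travel is -96.1 → -55.9, or 40.2 mm, which is full travel. Handing in.

```bash
python3 -c "
from bench import arm
print(arm.job_done())"
```

```text
the job is handed in; nothing more can be done
None
```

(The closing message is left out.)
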